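# Lay the coffee sample set on its tray

### The job

Lay out the coffee set on the wooden tray as its layout card is drawn: the small cup and the sugar jar standing and the short wooden spoon lying, each in its own outline and turned as drawn (cup handle, jar ears and spoon bowl where the card shows them). The jar must end with its twist lid locked: turn the lid clockwise until it clicks home, its bar in line with the ears. Set the pieces down gently, keep them upright and leave the other wares where they are.

Things in the scene. Friction and masses are not known exactly. Their poses are not given: they have to be found in the camera images.
- tray: Fixed tray, 230 mm (x) by 300 mm (y), rim 18 mm high and 10 mm wide, lined with a white card with dark drawn outlines: a large circle with two ears (jar), a circle with one handle (cup), a spoon. Origin under its centre, on the table; the card's top is 12 mm above it. At yaw 0, x points away from the robot, y to its left. All mark_ points lie on the card's top with the tray's axes.
- mark_jar (a point): Centre of the sugar jar's outline on the card: a 72 mm circle with an ear drawn on either side, the ears along the tray's x axis. At (40, 70) mm from the tray's centre in its axes.
- mark_cup (a point): Centre of the small cup's outline on the card: a 68 mm circle with a handle drawn towards the tray's -y side. At (40, -62) mm from the tray's centre.
- mark_cup_handle (a point): Point in the drawn cup handle, 47 mm from mark_cup towards the tray's -y side: where the cup's handle must point.
- mark_spoon (a point): Middle of the spoon's outline on the card, along the tray's -x side, lying along the tray's y axis with the round bowl towards +y. At (-60, 0) mm from the tray's centre.
- mark_spoon_bowl (a point): Centre of the drawn spoon bowl, 47 mm from mark_spoon towards the tray's +y side.
- mark_spoon_tail (a point): Tail end of the drawn spoon handle, 60 mm from mark_spoon towards the tray's -y side.
- cup_center (a point): Centre, half-way up (30 mm above its foot), of the small white cup with blue dots: outside diameter 62 mm (52 mm at the foot), 60 mm high, wall 4.5 mm, about 170 g, upright at the start. Its x axis points to the handle, a loop that reaches 56 mm from the axis; the sides across the handle (its y axis) are free to grasp.
- cup_handle (a point): Point in the cup's handle loop, 47 mm from the cup's axis along its x axis, 30 mm above its foot.
- jar_center (a point): Centre (43 mm above the foot) of the white sugar jar: body diameter 66 mm, 51 mm high, steel collar, wooden lid of diameter 65 mm from 58 to 67 mm; with the bar grip of the lid 86 mm high in all, about 600 g. Two small ears stick out along +x and -x of this point to 45 mm from the axis. Upright at the start.
- lid_bar (a point): Centre of the bar grip on top of the jar's lid: bar 48 mm long along this point's y axis, 14 mm thick along its x axis, from 10 mm below to 10 mm above this point, which is 77 mm above the jar's foot. It turns with the lid.
- lid (a joint): Angle (rad) of the jar's twist lid, growing clockwise seen from above: 0 open (bar square to the ears), 1.571 locked at its stop (bar in line with the ears). Starts part-turned with its lugs caught, so the jar may be lifted by the bar. Turning needs under 0.03 N m, to a crest at 1.4 rad, then it snaps to the stop and stays. Lean lightly on it while turning, or the jar may turn along.
- spoon_center (a point): Grip point on the handle of the short wooden spoon lying on the table: 130 mm long, round handle 11 mm thick along its x axis, this point 6 mm above the surface it lies on; about 30 g. The round bowl (34 mm wide, 11 mm high) is at +x.
- spoon_bowl (a point): Centre of the spoon's bowl, 47 mm from spoon_center along +x.
- spoon_tail (a point): Near the tail end of the spoon's handle, 60 mm from spoon_center along -x.
- vase: Bystander: white bud vase, 54 mm in diameter, 78 mm high, origin at its foot.
- spatula: Bystander: flat wooden spatula, 175 mm long along its x axis, blade 36 mm wide, up to 11 mm high, origin on the table under its handle.
- mug: Bystander: large white mug, 86 mm in diameter, 92 mm high, origin at its foot.
- bowl: Bystander: white bowl, 136 mm in diameter, 58 mm high, origin at its foot.
- jug: Bystander: white milk jug, 90 mm in diameter, 109 mm high, origin at its foot.
- butterdish: Bystander: lidded white butter dish, 110 by 170 mm, 76 mm high, origin at its foot.
- saucers: Bystander: stack of saucers, 126 mm in diameter, 26 mm high, origin at its foot.
- eggcup: Bystander: white egg cup, 47 mm in diameter, 60 mm high, no handle, origin at its foot.
Not all that is in view belongs to the job. Leave any green or red look-alike of the part that bears cup_center alone.

How it is judged (in metres and radians):
At the end, for the whole second after the job is handed in: On the card, at rest: cup and jar upright within 10 mm of their marks; cup handle point within 20 mm of the drawn one; jar ears within 0.3 rad of the drawn line, lid above 1.48 rad; spoon bowl within 12 mm and tail within 14 mm of the drawn ones (horizontal distance between cup_center and mark_cup below 0.01 m and horizontal distance between cup_handle and mark_cup_handle below 0.02 m and horizontal distance between jar_center and mark_jar below 0.01 m and angle between the x axis of jar_center and the x axis of mark_jar, either way round below 0.3 rad and value of joint lid above 1.48 rad and horizontal distance between spoon_bowl and mark_spoon_bowl below 0.012 m and horizontal distance between spoon_tail and mark_spoon_tail below 0.014 m and height (world z) of cup_center below 0.046 m and angle between each of cup_center, jar_center's own z axis and vertical below 0.1 rad and height (world z) of jar_center below 0.059 m and height (world z) of spoon_center below 0.022 m and angle between spoon_center's own z axis and vertical below 0.2 rad and linear speed of each of cup, jar, spoon below 0.02 m/s); the robot touches nothing.
It fails at once if a bystander is moved more than 25 mm (distance of any of eggcup, vase, spatula, mug, bowl, jug, butterdish, saucers from where it was at the start of the episode above 0.025 m).
It fails at once if the cup or jar is knocked over or lies down (tilt over 0.8 rad) (angle between any of cup_center, jar_center's own z axis and vertical above 0.8 rad).
It fails at once if the cup or jar is dropped (faster than 0.45 m/s while no finger touches it: a fall of 10 mm or more) ((linear speed of cup above 0.45 m/s and contact force between the fingers and cup below 0.05 N) or (linear speed of jar above 0.45 m/s and contact force between the fingers and jar below 0.05 N)).
It also fails if it takes over 72 s, if anything falls off the work surface, if the arm or the gripper's body presses on something with over 40 N, if the wrist force passes 120 N, or if a joint passes its speed limit or range.

### The arm

A 6-joint arm with a two-finger parallel gripper is mounted at the origin on the work surface. World frame = base frame: x ahead of the robot, y to its left, z up, the work surface at z = 0. Lengths are in mm, angles in rad, forces in N, time in s.
With the tool pointing down it reaches from about 400 to 925 mm from the base axis. Payload 12.5 kg.
Tool frame: the origin (TCP) lies at the very end of the fingers, on their centre line; the grasp point (between the pads) lies 19 mm behind it; z points along the fingers, y is the direction in which the jaws open and shut (so a half turn about z gives the same grasp; the last joint's range is limited). The gripper opens to 95 mm and grips with 3 to 60 N. Pads are 20 mm wide; open, the fingers measure 119 mm over their backs; the gripper's body (75 mm by 180 mm) begins 59 mm behind the grasp point.
Start: joints at [1.035, 0.491, 1.559, -0, 1.092, -0.106], TCP at [260.417, 568.181, 214.661] pointing down, gripper open.
Joint ranges: [-3.1, 3.1], [-0.84, 2.19], [0.05, 2.79], [-1.13, 4.28], [0.06, 2.93], [-2.69, 2.69]. Speed limits (rad/s): [2.22, 2.22, 2.79, 3.14, 3.14, 3.14].

### API

Orientations are given as a rotation vector (axis times angle).
In Python, from bench import status, cams, robot, boxes_of, trace, place_of gives the robot as it stands.
- The arm moves only by the tool arm_command, never from a script. Its argument "rows" is a list that holds one entry, the list of rows, each a list of 7 numbers: the shift along the tool's x, y, z in cm, then the turn, a rotation vector about the tool's x, y, z in rad, then the opening, from 0 (shut) to 1 (fully open). In form: [[[dx, dy, dz, rx, ry, rz, claw], ...]]. A call has exactly 8 rows; each row is the pose to reach, as a shift and turn from the pose commanded when the call began, along the tool's axes at that moment; what a row does not reach only later rows make up. A row lasts 1/10 s, in which the tool goes at most 50 mm and 8.59 degrees, less where a joint would pass 70% of its speed; a pose out of reach is approached as far as the arm can. A call with a gripper value outside its range is refused whole. The fingers move at their own pace and stop on an object; "newtons" is the grip in N (left out, the last holds). Time passes only in rows, so rows that repeat a pose let the fingers close, or fill a call up. It gives the time, the measured TCP pose, the force and the opening at its end, in the units of the state.
- status.get_state(): the state, without advancing time (a new reading comes with each control period).
- cams.capture(name): name is "side" or "top"; returns the picture (480x640x3 uint8, red, green, blue); there is no depth.
- cams.camera_params(name): a dict with "K" (3x3 intrinsics, pixels), "D" ([k1, k2, p1, p2, k3] as OpenCV has them; the pictures are not rectified), "T" (4x4, takes a point from camera to world coordinates). Camera axes: x right, y down, z forward; pixel columns grow to the right and rows downward; lengths in mm; the calibration is good to about 2 mm. A picture is of the moment at which its call begins. camera_params takes no time and is no camera call.
- robot.sign_off(): hands the job in, once; it reports no verdict.
Trained networks look in the newest picture that a camera, given by its name, has taken for a name from the list of things; names that differ only in an ending like _2 or _b are one class to them, and where a whole thing is asked for, a point or a joint stands for the part that bears it (a point fixed in the world has none). Each returns a list of dicts, best first, with "p" (0 to 1); they miss things now and then, are a little off and sometimes report something else, mostly with a low value. They report only what shows in the picture. A call takes as long as a camera call. They do not tell look-alikes from the thing itself.
- boxes_of(camera, label): "box" ([left, top, right, bottom] in pixels, round what is visible of it).
- trace(camera, label): "mask" (480x640 bool, what is visible of it) and "box" ([left, top, right, bottom] in pixels, round what is visible of it).
- place_of(camera, label): "centre" ([column, row] in pixels: a listed point, or the origin of a listed thing).
The state is a dict: "t": time; "qpos": joint angles; "qvel": joint speeds; "effort": joint torques, N m; "eef_pos": TCP position; "tool_rot": TCP orientation; "contact_force": force on the tool from outside, world axes, zero at the start; "wrist_torque": the same for the moment, N m; "opening": finger opening in mm.
Only numpy, scipy, OpenCV 4.12 (cv2) and the standard library are available. Lean on these libraries where they do the work, as an engineer would, in place of code of your own. Each camera call takes 0.05 s, during which the arm holds its last target. There are 200 camera calls.

## Working session

There is one attempt and no reset: what is moved stays moved. The work goes in short steps, Python scripts to look and compute and a tool call to move; the robot and the scene stay as the last step left them, time stands still between calls to the robot, and variables do not carry over. Pictures are saved under pics/ and viewed, about 8 in all and at most 12, crops included, and the job is handed in when it is done.

Besides the shell and the picture viewer there is one more tool, called after ">>>" by a JSON object that holds its "fn" and its "kwargs", one argument or row to a line. arm_command: Moves the arm, as the interface text tells. Its arguments: {"type":"object","properties":{"rows":{"type":"array"},"newtons":{"type":"number"}},"required":["rows"]}

```bash
mkdir -p pics; ls; cat > h.py <<'E'
import numpy as np, cv2
from bench import status, cams, robot, boxes_of, trace, place_of
from scipy.spatial.transform import Rotation as R
def ray(cam,px):
    c=cams.camera_params(cam);K=np.array(c['K'],float);D=np.array(c['D'],float);T=np.array(c['T'],float)
    u=cv2.undistortPoints(np.array([[px]],float),K,D)[0,0]
    return T[:3,3],T[:3,:3]@np.array([u[0],u[1],1.])
def at(cam,px,z):
    o,d=ray(cam,px);return o+d*(z-o[2])/d[2]
def pix(cam,P):
    c=cams.camera_params(cam);T=np.linalg.inv(np.array(c['T'],float))
    return cv2.projectPoints(np.array(P,float).reshape(-1,3),cv2.Rodrigues(T[:3,:3])[0],T[:3,3],np.array(c['K'],float),np.array(c['D'],float))[0][:,0]
def save(cam,name):
    im=cams.capture(cam);cv2.imwrite('pics/'+name,im[:,:,::-1]);return im
E
python3 - <<'E'
from h import *
np.set_printoptions(precision=1,suppress=True)
print(status.get_state())
for c in('top','side'):
    save(c,c+'0.png');print(c,cams.camera_params(c)['T'])
H=dict(tray=0,mark_jar=12,mark_cup=12,mark_cup_handle=12,mark_spoon_bowl=12,mark_spoon_tail=12,cup_center=30,cup_handle=30,jar_center=43,lid_bar=77,spoon_center=6,spoon_bowl=6,spoon_tail=6)
for l,z in H.items():
  for c in('top','side'):
    for r in place_of(c,l)[:3]: print(l,c,round(r['p'],2),np.array(r['centre']),at(c,r['centre'],z)[:2])
E
```

```text
pics
{'t': 0.0, 'qpos': array([ 1. ,  0.5,  1.6,  0. ,  1.1, -0.1]), 'qvel': array([-0.,  0., -0.,  0.,  0.,  0.]), 'effort': array([ -0. , -61.3, -25.8,   0.1,   0. ,  -0. ]), 'eef_pos': array([260.3, 568. , 214.1]), 'tool_rot': array([-0.7, -3.1,  0. ]), 'contact_force': array([ 0.2,  1. , -0.4]), 'wrist_torque': array([-0.1, -0. ,  0. ]), 'opening': 95.06154582255793}
top [[   0.    -1.     0.1  413.5]
 [  -1.    -0.     0.   -28. ]
 [   0.    -0.1   -1.  1686.7]
 [   0.     0.     0.     1. ]]
side [[   1.    -0.2    0.2  335.4]
 [  -0.3   -0.7    0.7 -875.5]
 [  -0.    -0.7   -0.7  913.8]
 [   0.     0.     0.     1. ]]
tray top 0.96 [316.6 248.1] [563.4 -25.9]
tray top 0.21 [350.6 237.8] [ 598.  -131.3]
tray side 0.93 [328.5 261.8] [576.5 -34.3]
mark_jar top 0.98 [296.3 227.4] [625.4  38.5]
mark_jar side 0.82 [338.  239.9] [624.3  31.8]
mark_cup top 0.88 [337.5 237.2] [597.7 -89.9]
mark_cup top 0.25 [180.1 241.6] [573.  395.7]
mark_cup side 0.55 [340.5 269.8] [596.3 -83.3]
mark_cup_handle top 0.64 [352.8 234.9] [ 605.9 -137.2]
mark_cup_handle side 0.91 [348.1 285.8] [ 598.7 -14
[... 1092 characters left out ...]
] [445.8 418. ]
jar_center side 0.19 [292.6 166.2] [572.2 395. ]
lid_bar top 0.75 [164.4 277.2] [460.4 420.3]
lid_bar side 0.49 [259.6 158.8] [465.4 421. ]
spoon_center top 0.51 [222.1 259.6] [520.6 265.5]
spoon_center top 0.34 [219.3 246.3] [561.7 275.7]
spoon_center side 0.45 [287.2 197.8] [525.1 275.3]
spoon_center side 0.19 [347.7 281.4] [ 604.1 -123.5]
spoon_bowl top 0.59 [216.5 245.2] [564.9 284.5]
spoon_bowl side 0.46 [301.1 193.8] [573.8 283.3]
spoon_tail top 0.62 [391.5 262.2] [ 524.3 -258.7]
spoon_tail top 0.61 [339.9 235.2] [604.8 -97.5]
spoon_tail top 0.59 [218.6 281.1] [454.  273.6]
spoon_tail side 0.62 [324.2 258. ] [567.3 -22.3]
spoon_tail side 0.61 [266.3 204.1] [453.3 262.3]
```

```bash
python3 - <<'E'
import cv2
a=cv2.imread('pics/top0.png')
cv2.imwrite('pics/c1.png',cv2.resize(a[170:350,100:420],None,fx=2.5,fy=2.5,interpolation=cv2.INTER_CUBIC))
b=cv2.imread('pics/side0.png')
cv2.imwrite('pics/c2.png',cv2.resize(b[130:330,170:430],None,fx=3,fy=3,interpolation=cv2.INTER_CUBIC))
E
```

```text
(no output)
```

View pics/c1.png

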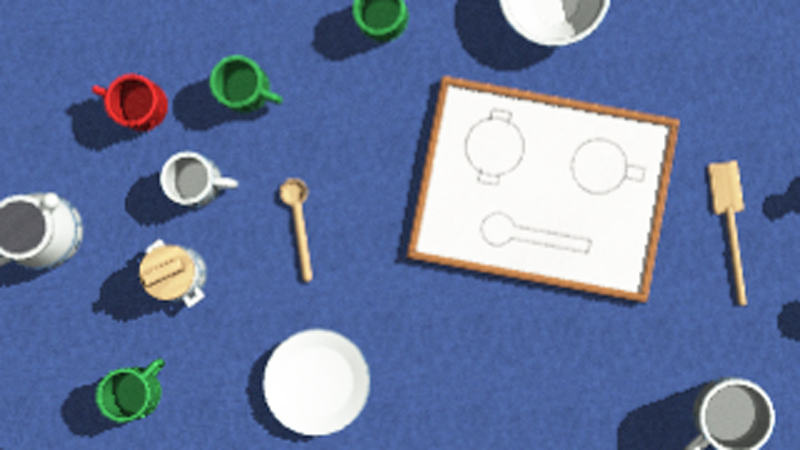

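View pics/c2.png

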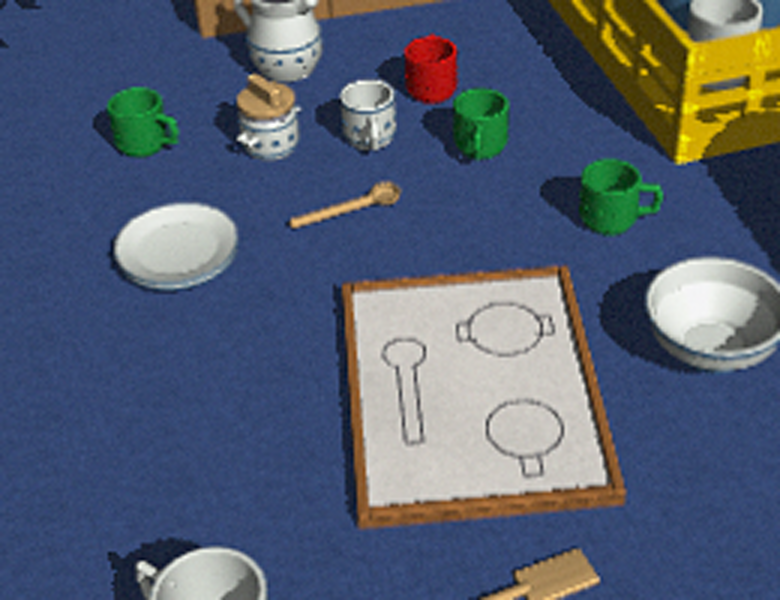

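Top crop: the tray with the card is at crop (545,190). Cup candidates are red (135,100), green (240,82), (380,12) and (128,393), and white with blue dots (190,178). Only the white dotted one fits the description; in the side crop it is at (368,115), with its dots and handle visible, so this crop confirms it. The jar is at (170,272) with its ears on the diagonal, and the spoon at (300,230) with its bowl away from the robot. Next I'll fit silhouettes to get precise poses.

```bash
cat > fit.py <<'E'
from h import *
from scipy.optimize import minimize
def ring(r,z,cx=0): a=np.linspace(0,2*np.pi,40);return np.c_[cx+r*np.cos(a),r*np.sin(a),0*a+z]
def box(x0,x1,y0,y1,z0,z1): return np.array([[x,y,z] for x in(x0,x1) for y in(y0,y1) for z in(z0,z1)],float)
M=dict(cup=[np.r_[ring(26,0),ring(31,60)],box(28,56,-4,4,14,46)],
 jar=[np.r_[ring(30,0),ring(33,10),ring(33,51)],np.r_[ring(32.5,58),ring(32.5,67)],np.r_[ring(30,50),ring(30,60)],box(-45,45,-6,6,33,43)],
 spoon=[np.r_[ring(17,3,47),ring(17,11,47)],box(-65,47,-5,5,1,11)])
S=4
def sil(cam,parts,p,z0):
    m=np.zeros((480*S,640*S),np.uint8);R2=R.from_euler('z',p[2]).as_matrix()
    for q in parts:
        uv=pix(cam,q@R2.T+[p[0],p[1],z0]);h=cv2.convexHull(((uv+.5)*S-.5).astype(np.float32))
        cv2.fillConvexPoly(m,np.round(h*16).astype(np.int32),1,shift=4)
    return m.astype(bool)
def fit(parts,p0,masks,z0=0):
    big={c:cv2.resize(m.astype(np.float32),None,fx=S,fy=S,interpolation=cv2.INTER_LINEAR)>.5 for c,m in masks.items()}
    def f(p):
        t=0
        for c,m in big.items():
            s=sil(c,parts,p,z0);t+=1-(s&m).sum()/(s|m).sum()
        return t/len(big)
    s=np.array([[0,0,0],[10,0,0],[0,10,0],[0,0,.3]])
    r=minimize(f,p0,method='Nelder-Mead',options=dict(initial_simplex=np.array(p0)+s,xatol=.05,fatol=1e-4))
    return r.x,r.fun
def pick(cam,label,P):
    u=pix(cam,P)[0];best=None
    for r in trace(cam,label):
        b=r['box'];d=np.hypot((b[0]+b[2])/2-u[0],(b[1]+b[3])/2-u[1])
        if best is None or d<best[0]: best=(d,r)
    return best[1]['mask'] if best and best[0]<15 else None
E
python3 - <<'E'
from fit import *
np.set_printoptions(precision=3,suppress=True)
im=save('top','t1.png');sd=save('side','s1.png')
for n,l,p0,zc in(('cup','cup_center',[568,396,-1.4],30),('jar','jar_center',[455,418,.65],43),('spoon','spoon_center',[515,275,.15],5)):
    ms={c:pick(c,l,p0[:2]+[zc]) for c in('top','side')};print(n,{c:None if m is None else int(m.sum()) for c,m in ms.items()})
    ms={c:m for c,m in ms.items() if m is not None}
    if ms: print('both',*fit(M[n],p0,ms))
    for c in ms: print(c,*fit(M[n],p0,{c:ms[c]}))
# tray card
for c,g in(('top',im),('side',sd)):
    m=((g.min(2)>150)).astype(np.uint8)
    m=cv2.morphologyEx(m,cv2.MORPH_CLOSE,np.ones((5,5)))
    n,lab,st,ce=cv2.connectedComponentsWithStats(m)
    i=lab[250,317] if c=='top' else lab[262,328]
    k=max(cv2.findContours((lab==i).astype(np.uint8),0,1)[0],key=cv2.contourArea)[:,0]
    W=np.array([at(c,p,12)[:2] for p in k],np.float32);print(c,st[i],cv2.minAreaRect(W))
q=R.from_rotvec(status.get_state()['tool_rot']);print(q.as_matrix(),status.get_state()['t'])
ms=pick('top','lid_bar',[455,418,77])
E
```

```text
cup {'top': 395, 'side': 393}
both [569.764 400.028  -1.692] 0.1076713549352758
top [569.018 399.957  -1.66 ] 0.09713953826049082
side [572.104 399.544  -1.775] 0.08874357776739838
jar {'top': 536, 'side': 484}
both [458.589 417.305   0.739] 0.07378620149018628
top [458.032 416.563   0.699] 0.07151819322459219
side [458.483 420.112   0.717] 0.05477009298178581
spoon {'top': 226, 'side': None}
both [512.865 270.593   0.173] 0.2278820375335121
top [512.865 270.593   0.173] 0.2278820375335121
top [ 266  204  101   83 6096] ((571.7476196289062, -24.71978759765625), (278.5619812011719, 210.5464630126953), 80.60547637939453)
side [ 288  222   84   77 5251] ((573.4057006835938, -25.484390258789062), (276.05499267578125, 207.01040649414062), 80.71168518066406)
[[-0.909  0.417  0.   ]
 [ 0.417  0.909  0.   ]
 [-0.     0.    -1.   ]] 1.8
```

```bash
python3 - <<'E'
import cv2
a=cv2.imread('pics/t1.png')
b=cv2.imread('pics/s1.png')
f=lambda i,x,y:cv2.resize(i[y-18:y+18,x-18:x+18],(400,400),interpolation=cv2.INTER_CUBIC)
cv2.imwrite('pics/c3.png',cv2.hconcat([f(a,168,278),f(b,258,168)]))
E
```

```text
(no output)
```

View pics/c3.png

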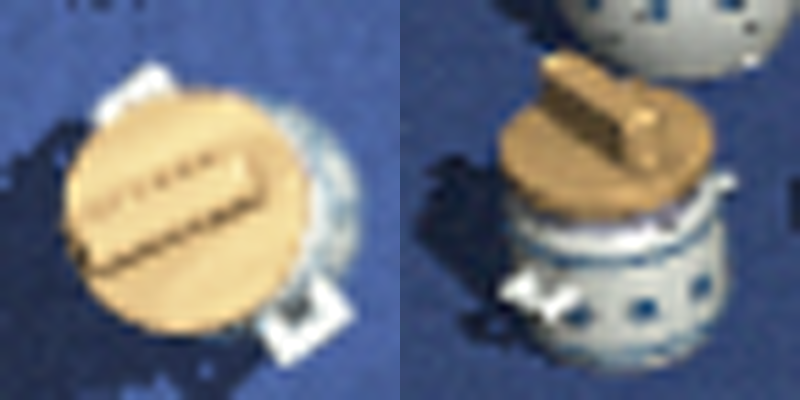

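>>> {"fn": "arm_command", "kwargs": {
  "rows": [
    [[-6, -1.3, 2, 0.15, 0, 0.19, 0.5], [-12, -2.7, 4, 0, 0, 0.38, 0.5], [-18, -4, 6, 0, 0, 0.57, 0.5], [-24.3, -5.4, 8.5, 0, 0, 0.76, 0.5], [-24.3, -5.4, 8.5, 0, 0, 0.76, 0.5], [-24.3, -5.4, 8.5, 0, 0, 0.76, 0.5], [-24.3, -5.4, 8.5, 0, 0, 0.76, 0.5], [-24.3, -5.4, 8.5, 0, 0, 0.76, 0.5]]
  ],
  "newtons": 30
}}

```text
t: 2.65
eef_pos: [458.6, 418.1, 129.9]
tool_rot: [-1.759, -2.603, -0.0]
contact_force: [0.6, 0.1, -0.7]
opening: 48.0
```

Left crop: the bar runs from (95,270) to (262,205), about 1.94 rad in the world, and the ears at (130,95) and (305,320) give about 0.69 rad. That puts the lid at about 0.3 rad. The tool is over the bar, so I'll descend and grip.

>>> {"fn": "arm_command", "kwargs": {
  "rows": [
    [[0, 0, 2, 0, 0, 0, 0.5], [0, 0, 4, 0, 0, 0, 0.5], [0, 0, 5, 0, 0, 0, 0.5], [0, 0, 5.7, 0, 0, 0, 0.5], [0, 0, 5.9, 0, 0, 0, 0.4], [0, 0, 5.9, 0, 0, 0, 0], [0, 0, 5.9, 0, 0, 0, 0], [0, 0, 5.9, 0, 0, 0, 0]]
  ],
  "newtons": 25
}}

```text
t: 3.45
eef_pos: [459.0, 418.0, 71.3]
tool_rot: [1.76, 2.602, 0.002]
contact_force: [0.3, 0.6, 1.5]
opening: 21.0
```

>>> {"fn": "arm_command", "kwargs": {
  "rows": [
    [[0, 0, 0, 0, 0, 0, 0], [0, 0, 0, 0, 0, 0, 0], [0, 0, 0.1, 0, 0, 0, 0], [0, 0, 0.2, 0, 0, 0, 0], [0, 0, 0.2, 0, 0, 0.05, 0], [0, 0, 0.2, 0, 0, 0.1, 0], [0, 0, 0.2, 0, 0, 0.15, 0], [0, 0, 0.2, 0, 0, 0.2, 0]]
  ]
}}

```text
t: 4.25
eef_pos: [458.1, 417.7, 70.7]
tool_rot: [-2.014, -2.411, 0.001]
contact_force: [-10.1, -3.8, 22.8]
opening: 13.6
```

>>> {"fn": "arm_command", "kwargs": {
  "rows": [
    [[0, 0, -0.05, 0, 0, 0.14, 0], [0, 0, -0.05, 0, 0, 0.28, 0], [0, 0, -0.05, 0, 0, 0.42, 0], [0, 0, -0.05, 0, 0, 0.56, 0], [0, 0, -0.05, 0, 0, 0.7, 0], [0, 0, -0.05, 0, 0, 0.84, 0], [0, 0, -0.05, 0, 0, 0.98, 0], [0, 0, -0.05, 0, 0, 1.12, 0]]
  ]
}}

```text
t: 5.05
eef_pos: [458.6, 417.8, 70.6]
tool_rot: [-2.989, -0.968, -0.001]
contact_force: [-1.4, 0.5, 7.0]
opening: 13.6
```

```bash
python3 - <<'E'
from h import *
s=status.get_state();print(s['contact_force'],s['wrist_torque'],s['tool_rot'],s['qpos'])
b=save('side','s2.png')
f=lambda i,x,y:cv2.resize(i[y-25:y+25,x-25:x+25],(400,400),interpolation=cv2.INTER_CUBIC)
a=save('top','t2.png')
cv2.imwrite('pics/c4.png',cv2.hconcat([f(a,168,278),f(b,258,168)])[:,:,::-1])
E
```

```text
[-1.4344628   0.50779163  6.99105961] [-0.02472823  0.17483093  0.14666392] [-2.98857965e+00 -9.67511792e-01 -7.22444592e-04] [6.32446604e-01 6.52036067e-01 1.70256462e+00 2.05123582e-04
 7.86459497e-01 1.57692103e+00]
```

View pics/c4.png

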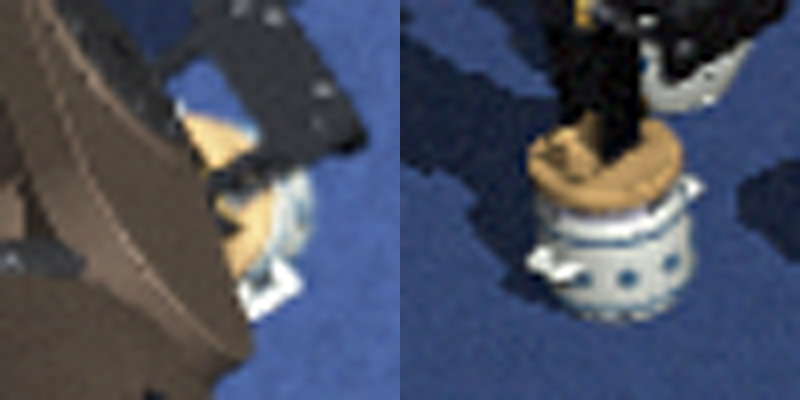

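```bash
python3 - <<'E'
from fit import *
for a,b in(((249.9,175.5),(270.5,166.1)),((252.6,176.1),(269.3,166.7))):
    d=at('side',b,43)-at('side',a,43);print(np.arctan2(d[1],d[0]),np.hypot(*d[:2]))
m=pick('side','jar_center',[458.6,418,43])
if m is not None: print(m.sum(),fit(M['jar'],[458.6,418,.7],{'side':m}),fit(M['jar'],[458.6,418,.4],{'side':m}))
E
```

```text
0.4275330044582212 84.3971085975343
0.5438970378353788 74.735335858209
470 (array([457.8941573 , 417.81872714,   0.62507121]), np.float64(0.08810184018149736)) (array([457.76328893, 417.38111834,   0.62426302]), np.float64(0.08849111307197777))
```

>>> {"fn": "arm_command", "kwargs": {
  "rows": [
    [[0, 0, -0.2, 0, 0, 0, 0], [0, 0, -0.6, 0, 0, 0, 0], [0, 0, -1.5, 0, 0, 0, 0], [0, 0, -3, 0, 0, 0.05, 0], [0, 0, -4.5, 0, 0, 0.12, 0], [0, 0, -6, 0, 0, 0.2, 0], [0, 0, -7, 0, 0, 0.3, 0], [0, 0, -7.5, 0, 0, 0.4, 0]]
  ],
  "newtons": 45
}}

```text
t: 6.0
eef_pos: [459.0, 417.9, 145.4]
tool_rot: [-3.121, -0.357, -0.002]
contact_force: [-0.5, -0.4, -7.9]
opening: 13.8
```

```bash
cat >> h.py <<'E'
def go(cur,tgt):
    "cm along tool axes and rz; cur/tgt = x,y,z,theta(yaw of tool y)"
    d=np.subtract(tgt,cur);t=cur[3]
    print(np.round([(-np.sin(t)*d[0]+np.cos(t)*d[1])/10,(np.cos(t)*d[0]+np.sin(t)*d[1])/10,-d[2]/10,-d[3]],3))
def now():
    s=status.get_state();Q=R.from_rotvec(s['tool_rot']).as_matrix()
    print('now',np.round(s['eef_pos'],1),round(float(np.arctan2(Q[1,1],Q[0,1])),3),'tilt',round(float(np.arccos(-Q[2,2])),4),'F',np.round(s['contact_force'],1),'open',round(s['opening'],1),'t',s['t'])
E
python3 -c "
from h import *
now();go((458.5,418,144.5,-1.34),(623.2,37.5,144.5,-1.734))"
```

```text
now [459.  417.9 145.4] -1.343 tilt 0.0012 F [-0.5 -0.4 -7.9] open 13.8 t 6.0
[ 7.329 40.809 -0.     0.394]
```

>>> {"fn": "arm_command", "kwargs": {
  "rows": [
    [[0.2, 1.2, 0, 0, 0, 0.02, 0], [0.6, 3.3, 0, 0, 0, 0.04, 0], [1.0, 5.7, 0, 0, 0, 0.06, 0], [1.5, 8.6, 0, 0, 0, 0.09, 0], [2.1, 11.4, 0, 0, 0, 0.12, 0], [2.6, 14.7, 0, 0, 0, 0.15, 0], [3.2, 18, 0, 0, 0, 0.18, 0], [3.8, 21.2, 0, 0, 0, 0.2, 0]]
  ]
}}

```text
t: 6.8
eef_pos: [544.8, 218.2, 143.9]
tool_rot: [3.141, 0.051, -0.001]
contact_force: [-0.9, 0.4, -8.3]
opening: 13.3
```

```bash
python3 -c "
from h import *
now()
t=-1.34;x=458.5-np.sin(t)*38+np.cos(t)*212;y=418+np.cos(t)*38+np.sin(t)*212;print(x,y);go((x,y,144.5,-1.54),(623.2,37.5,144.5,-1.734))"
```

```text
now [544.8 218.2 143.9] -1.539 tilt 0.0007 F [-0.9  0.4 -8.3] open 13.3 t 6.8
543.9880078398155 220.31388385731373
[ 7.355 18.517 -0.     0.194]
```

>>> {"fn": "arm_command", "kwargs": {
  "rows": [
    [[1.3, 3.2, 0, 0, 0, 0.03, 0], [2.6, 6.5, 0, 0, 0, 0.07, 0], [3.9, 9.7, 0, 0, 0, 0.1, 0], [5, 12.6, 0, 0, 0, 0.13, 0], [6, 15.1, 0, 0, 0, 0.16, 0], [6.8, 17.1, 0, 0, 0, 0.18, 0], [7.2, 18.2, 0, 0, 0, 0.194, 0], [7.35, 18.5, 0, 0, 0, 0.194, 0]]
  ]
}}

```text
t: 7.6
eef_pos: [623.8, 36.3, 143.8]
tool_rot: [3.131, -0.256, -0.001]
contact_force: [-0.7, 1.4, -8.0]
opening: 13.6
```

>>> {"fn": "arm_command", "kwargs": {
  "rows": [
    [[0, 0, 0.5, 0, 0, 0, 0], [0, 0, 1.5, 0, 0, 0, 0], [0, 0, 2.8, 0, 0, 0, 0], [0, 0, 4, 0, 0, 0, 0], [0, 0, 4.8, 0, 0, 0, 0], [0, 0, 5.3, 0, 0, 0, 0], [0, 0, 5.5, 0, 0, 0, 0], [0, 0, 5.6, 0, 0, 0, 0]]
  ]
}}

```text
t: 8.4
eef_pos: [624.0, 37.7, 88.1]
tool_rot: [-3.131, 0.254, -0.0]
contact_force: [-0.1, 1.1, -6.6]
opening: 13.5
```

```bash
python3 - <<'E'
from fit import *
now()
for c in('top','side'):
    im=save(c,c+'3.png')
    m=pick(c,'jar_center',[623,37.5,60])
    if m is not None: print(c,m.sum(),fit(M['jar'],[623,37.5,-.16],{c:m},18))
b=cv2.imread('pics/side3.png')
u=pix('side',[623,37.5,40])[0].astype(int);cv2.imwrite('pics/c5.png',cv2.resize(b[u[1]-45:u[1]+35,u[0]-50:u[0]+50],(750,600),interpolation=cv2.INTER_CUBIC))
E
```

```text
now [624.   37.7  88.1] -1.733 tilt 0.0002 F [-0.1  1.1 -6.6] open 13.5 t 8.4
side 219 (array([639.76874295,  85.55809495,   1.73287597]), np.float64(0.6550866016324906))
```

View pics/c5.png

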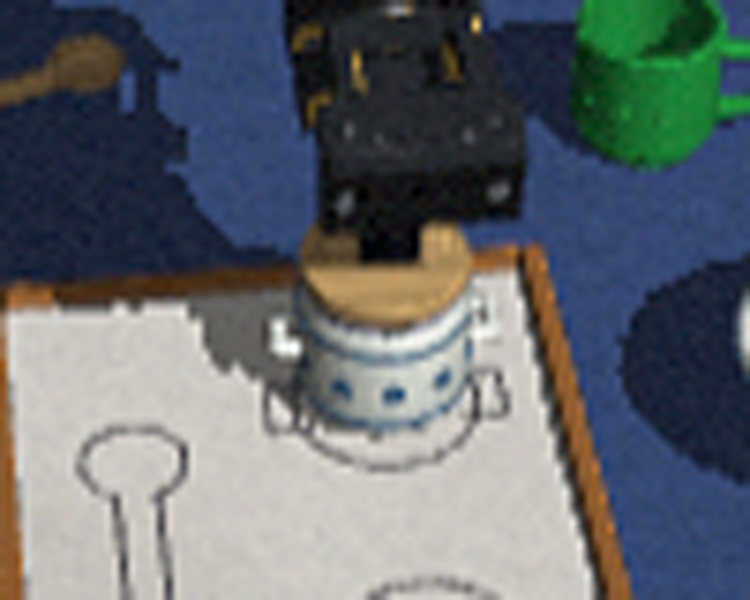

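```bash
python3 - <<'E'
from fit import *
np.set_printoptions(precision=1,suppress=True)
u=pix('side',[623,37.5,40])[0].astype(int)
f=lambda P:((pix('side',P)-[u[0]-50,u[1]-45]+.5)*7.5)
for z,r,n in((12,36,'outline'),(17.5,33,'jar body bottom'),(17.5,28,'jar foot r28'),(17.5+67,32.5,'lid top'),(17.5+58,32.5,'lidlow')):
    q=f(ring(r,z)+[623.3,37.5,0]);print(n,q.min(0),q.max(0))
E
```

```text
outline [287.2 336.6] [472.1 463.2]
jar body bottom [294.8 331.4] [464.8 447.4]
jar foot r28 [307.7 339.9] [451.9 438.3]
lid top [295.2 202.3] [468.6 315.7]
lidlow [295.3 220.2] [467.9 333.8]
```

>>> {"fn": "arm_command", "kwargs": {
  "rows": [
    [[0, 0.2, 0.1, 0, 0, 0, 0], [0, 0.2, 0.2, 0, 0, 0, 0], [0, 0.2, 0.3, 0, 0, 0, 0], [0, 0.2, 0.38, 0, 0, 0, 0], [0, 0.2, 0.45, 0, 0, 0, 0], [0, 0.2, 0.5, 0, 0, 0, 0], [0, 0.2, 0.52, 0, 0, 0, 0], [0, 0.2, 0.54, 0, 0, 0, 0]]
  ]
}}

```text
t: 9.4
eef_pos: [623.6, 35.8, 82.8]
tool_rot: [-3.131, 0.254, -0.0]
contact_force: [-0.8, 0.3, -5.6]
opening: 13.8
```

>>> {"fn": "arm_command", "kwargs": {
  "rows": [
    [[0, 0, 0.03, 0, 0, 0, 0], [0, 0, 0.06, 0, 0, 0, 0], [0, 0, 0.09, 0, 0, 0, 0], [0, 0, 0.12, 0, 0, 0, 0], [0, 0, 0.14, 0, 0, 0, 0], [0, 0, 0.16, 0, 0, 0, 0], [0, 0, 0.16, 0, 0, 0, 0], [0, 0, 0.16, 0, 0, 0, 0]]
  ]
}}

```text
t: 10.2
eef_pos: [623.7, 35.9, 82.6]
tool_rot: [-3.131, 0.254, -0.002]
contact_force: [-5.0, 2.2, 10.9]
opening: 13.7
```

>>> {"fn": "arm_command", "kwargs": {
  "rows": [
    [[0, 0, -0.1, 0, 0, 0, 0], [0, 0, -0.1, 0, 0, 0, 0.3], [0, 0, -0.1, 0, 0, 0, 0.4], [0, 0, -0.1, 0, 0, 0, 0.5], [0, 0, -1, 0, 0, 0, 0.5], [0, 0, -3.5, 0, 0, 0, 0.5], [0, 0, -6.5, 0, 0, 0, 0.6], [0, 0, -9, 0, 0, 0, 1]]
  ]
}}

```text
t: 11.0
eef_pos: [623.8, 35.6, 173.2]
tool_rot: [-3.131, 0.255, -0.002]
contact_force: [0.2, 0.6, -0.8]
opening: 58.2
```

```bash
python3 - <<'E'
from fit import *
now()
go((623.4,35.5,170,-1.734),(569.6,400,130,-.11))
E
```

```text
now [623.8  35.6 173.2] -1.733 tilt 0.0012 F [ 0.2  0.6 -0.8] open 58.2 t 11.0
[-11.231 -35.092   4.     -1.624]
```

>>> {"fn": "arm_command", "kwargs": {
  "rows": [
    [[-1.4, -4.4, 0, 0, 0, -0.14, 1], [-2.8, -8.8, 0, 0, 0, -0.28, 1], [-4.2, -13.2, 0, 0, 0, -0.42, 1], [-5.6, -17.6, 0, 0, 0, -0.56, 1], [-7, -22, 0, 0, 0, -0.7, 1], [-8.4, -26.4, 0, 0, 0, -0.84, 1], [-9.8, -30.7, 0, 0, 0, -0.98, 1], [-11.2, -35.1, 0, 0, 0, -1.12, 1]]
  ]
}}

```text
t: 11.8
eef_pos: [569.2, 402.0, 172.0]
tool_rot: [2.784, 1.456, 0.001]
contact_force: [0.3, 0.9, 0.4]
opening: 95.4
```

```bash
python3 - <<'E'
from fit import *
now()
for c in('top','side'):
    save(c,c+'4.png')
    m=pick(c,'jar_center',[623,37.5,55])
    if m is not None: print(c,m.sum(),fit(M['jar'],[623,37.5,-.16],{c:m},12))
b=cv2.imread('pics/side4.png');a=cv2.imread('pics/top4.png')
f=lambda i,u:cv2.resize(i[u[1]-25:u[1]+25,u[0]-25:u[0]+25],(400,400),interpolation=cv2.INTER_CUBIC)
cv2.imwrite('pics/c6.png',cv2.hconcat([f(a,pix('top',[623,37.5,40])[0].astype(int)),f(b,pix('side',[623,37.5,40])[0].astype(int))]))
E
```

```text
now [569.2 402.  172. ] -0.607 tilt 0.0008 F [0.3 0.9 0.4] open 95.4 t 11.8
top 448 (array([ 6.20457620e+02,  3.63952040e+01, -1.97273858e-01]), np.float64(0.07183946488294313))
side 656 (array([6.23220031e+02, 3.84145887e+01, 2.56994565e-01]), np.float64(0.1006116479035547))
```

View pics/c6.png

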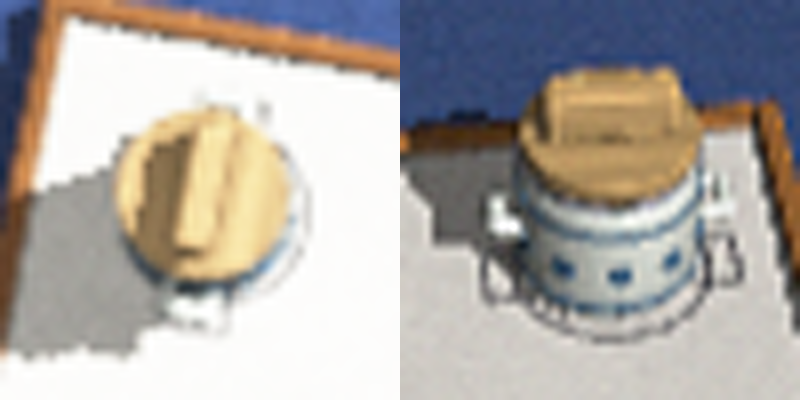

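Jar: it stands inside its outline, bar in line with the ears, and the fits put it within about 3 mm of the mark. Next is the cup.

>>> {"fn": "arm_command", "kwargs": {
  "rows": [
    [[0, 0, 1, 0, 0, -0.14, 1], [0, 0, 3, 0, 0, -0.28, 1], [0, 0, 5, 0, 0, -0.42, 1], [0, 0, 6, 0, 0, -0.5, 1], [0, 0, 7, 0, 0, -0.5, 1], [0, 0, 9, 0, 0, -0.5, 1], [0, 0, 11, 0, 0, -0.5, 1], [0, 0, 13, 0, 0, -0.5, 1]]
  ]
}}

```text
t: 12.8
eef_pos: [570.4, 399.2, 41.0]
tool_rot: [2.348, 2.086, 0.002]
contact_force: [0.1, 0.3, 0.2]
opening: 95.0
```

```bash
python3 -c "
from h import *
now()"
```

```text
now [570.4 399.2  41. ] -0.118 tilt 0.001 F [0.1 0.3 0.2] open 95.0 t 12.8
```

>>> {"fn": "arm_command", "kwargs": {
  "rows": [
    [[0, 0, 0.7, 0, 0, 0, 1], [0, 0, 1.4, 0, 0, 0, 1], [0, 0, 1.4, 0, 0, 0, 0.6], [0, 0, 1.4, 0, 0, 0, 0.4], [0, 0, 1.4, 0, 0, 0, 0.4], [0, 0, 1.4, 0, 0, 0, 0.4], [0, 0, 1.4, 0, 0, 0, 0.4], [0, 0, 1.4, 0, 0, 0, 0.4]]
  ],
  "newtons": 20
}}

```text
t: 13.6
eef_pos: [570.0, 400.4, 27.8]
tool_rot: [2.343, 2.092, 0.002]
contact_force: [0.9, -1.0, 3.7]
opening: 62.7
```

>>> {"fn": "arm_command", "kwargs": {
  "rows": [
    [[0, 0, 0, 0, 0, 0, 0.4], [0, 0, 0, 0, 0, 0, 0.4], [0, 0, -0.3, 0, 0, 0, 0.4], [0, 0, -1, 0, 0, 0, 0.4], [0, 0, -2.5, 0, 0, 0, 0.4], [0, 0, -4.5, 0, 0, 0, 0.4], [0, 0, -6.5, 0, 0, 0, 0.4], [0, 0, -8, 0, 0, 0, 0.4]]
  ]
}}

```text
t: 14.4
eef_pos: [569.9, 400.4, 109.5]
tool_rot: [2.343, 2.092, 0.002]
contact_force: [0.1, 0.1, -1.6]
opening: 62.9
```

```bash
python3 - <<'E'
from fit import *
now()
go((570,400,107,-.113),(601.8,-92.8,107,-.165))
im=save('side','s5.png')
m=pick('side','cup_center',[570,400,110])
if m is not None: print(m.sum(),fit(M['cup'],[570,400,-1.69],{'side':m},80))
E
```

```text
now [569.9 400.4 109.5] -0.113 tilt 0.0016 F [ 0.1  0.1 -1.6] open 62.9 t 14.4
[-48.607   8.717  -0.      0.052]
394 (array([571.00927993, 403.9239003 ,  -1.78017106]), np.float64(0.09167671893848006))
```

>>> {"fn": "arm_command", "kwargs": {
  "rows": [
    [[-0.8, 0.1, -1, 0, 0, 0, 0.4], [-2.4, 0.4, -2.2, 0, 0, 0.01, 0.4], [-5, 0.9, -3.5, 0, 0, 0.01, 0.4], [-8.4, 1.5, -4.5, 0, 0, 0.02, 0.4], [-12, 2.1, -5, 0, 0, 0.02, 0.4], [-15.6, 2.8, -5, 0, 0, 0.03, 0.4], [-19.2, 3.4, -5, 0, 0, 0.03, 0.4], [-22.8, 4.1, -5, 0, 0, 0.03, 0.4]]
  ]
}}

```text
t: 15.3
eef_pos: [584.2, 166.3, 157.6]
tool_rot: [-2.375, -2.056, 0.0]
contact_force: [0.8, -0.3, -2.5]
opening: 62.6
```

>>> {"fn": "arm_command", "kwargs": {
  "rows": [
    [[-3.6, 0.5, 0, 0, 0, 0, 0.4], [-7.2, 1, 0, 0, 0, 0.01, 0.4], [-10.8, 1.5, 0, 0, 0, 0.01, 0.4], [-14.4, 2, 0, 0, 0, 0.02, 0.4], [-18, 2.6, 0, 0, 0, 0.02, 0.4], [-21, 3.1, 0, 0, 0, 0.02, 0.4], [-23.3, 3.4, 0, 0, 0, 0.02, 0.4], [-24.6, 3.6, 0, 0, 0, 0.02, 0.4]]
  ]
}}

```text
t: 16.1
eef_pos: [584.5, -82.2, 157.4]
tool_rot: [-2.397, -2.03, 0.0]
contact_force: [-0.2, 0.0, -3.3]
opening: 62.4
```

```bash
python3 - <<'E'
from fit import *
now()
s=status.get_state()['eef_pos']
go((s[0],s[1],s[2],-.165),(601.8,-92.8,40.5,-.165))
E
```

```text
now [584.5 -82.2 157.4] -0.166 tilt 0.0003 F [-0.2  0.  -3.3] open 62.4 t 16.1
[-0.76   1.884 11.685 -0.   ]
```

>>> {"fn": "arm_command", "kwargs": {
  "rows": [
    [[-0.4, 1, 0.5, 0, 0, 0, 0.4], [-0.7, 1.9, 1.5, 0, 0, 0, 0.4], [-0.7, 1.9, 3.5, 0, 0, 0, 0.4], [-0.7, 1.9, 5.5, 0, 0, 0, 0.4], [-0.7, 1.9, 7.5, 0, 0, 0, 0.4], [-0.7, 1.9, 9.3, 0, 0, 0, 0.4], [-0.7, 1.9, 10.4, 0, 0, 0, 0.4], [-0.7, 1.9, 10.9, 0, 0, 0, 0.4]]
  ]
}}

```text
t: 16.9
eef_pos: [602.8, -88.8, 46.6]
tool_rot: [-2.393, -2.033, 0.001]
contact_force: [0.1, 0.9, -0.8]
opening: 62.4
```

```bash
python3 - <<'E'
from fit import *
now()
im=save('side','s6.png')
u=pix('side',[602,-93,40])[0].astype(int)
m=pick('side','cup_center',[602,-93,45])
if m is not None: print(m.sum(),fit(M['cup'],[602,-93,-1.73],{'side':m},20))
cv2.imwrite('pics/c7.png',cv2.resize(im[u[1]-35:u[1]+35,u[0]-40:u[0]+40,::-1],(640,560),interpolation=cv2.INTER_CUBIC))
f=lambda P:((pix('side',P)-[u[0]-40,u[1]-35]+.5)*8)
for z,r in((12,34),(20,26)):
    q=f(ring(r,z)+[601.8,-92.8,0]);print(q.min(0),q.max(0))
E
```

```text
now [602.8 -88.8  46.6] -0.162 tilt 0.0018 F [ 0.1  0.9 -0.8] open 62.4 t 16.9
650 (array([604.04698244, -88.34030693,  -1.70553235]), np.float64(0.08023940895913217))
[227.31493073 274.24203828] [428.34782157 422.59168459]
[251.11718805 275.02876767] [405.5202922  388.47851035]
```

View pics/c7.png

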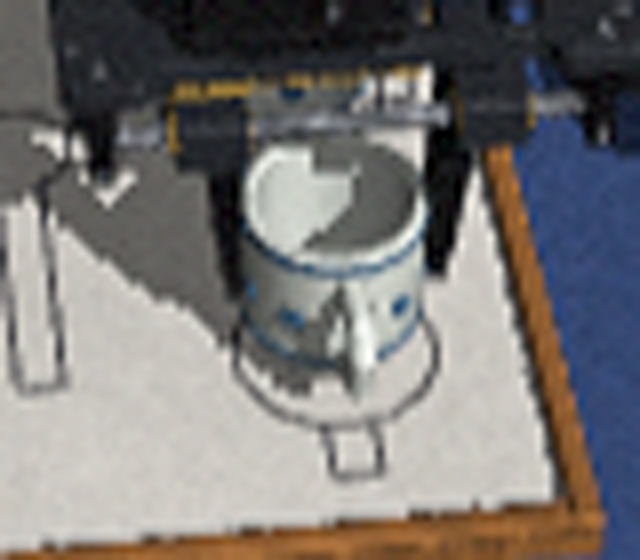

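The cup hangs over its outline (left 234, right 438, bottom 424) with its handle pointing to the drawn one. It needs about 4 mm more towards -y, then lowering.

>>> {"fn": "arm_command", "kwargs": {
  "rows": [
    [[-0.2, 0, 0, 0, 0, 0, 0.4], [-0.42, 0.05, 0.1, 0, 0, 0, 0.4], [-0.42, 0.05, 0.25, 0, 0, 0, 0.4], [-0.42, 0.05, 0.4, 0, 0, 0, 0.4], [-0.42, 0.05, 0.52, 0, 0, 0, 0.4], [-0.42, 0.05, 0.6, 0, 0, 0, 0.4], [-0.42, 0.05, 0.65, 0, 0, 0, 0.4], [-0.42, 0.05, 0.7, 0, 0, 0, 0.4]]
  ]
}}

```text
t: 17.8
eef_pos: [602.7, -93.8, 41.1]
tool_rot: [-2.395, -2.033, -0.0]
contact_force: [-0.2, -0.3, -1.7]
opening: 62.4
```

Still hanging, about 1 mm to go.

>>> {"fn": "arm_command", "kwargs": {
  "rows": [
    [[0, 0, 0.04, 0, 0, 0, 0.4], [0, 0, 0.08, 0, 0, 0, 0.4], [0, 0, 0.12, 0, 0, 0, 0.4], [0, 0, 0.15, 0, 0, 0, 0.4], [0, 0, 0.18, 0, 0, 0, 0.4], [0, 0, 0.2, 0, 0, 0, 0.4], [0, 0, 0.2, 0, 0, 0, 0.4], [0, 0, 0.2, 0, 0, 0, 0.4]]
  ]
}}

```text
t: 18.6
eef_pos: [602.7, -93.8, 39.7]
tool_rot: [2.395, 2.033, 0.0]
contact_force: [-2.9, 0.8, 5.4]
opening: 62.6
```

>>> {"fn": "arm_command", "kwargs": {
  "rows": [
    [[0, 0, -0.05, 0, 0, 0, 0.8], [0, 0, -0.05, 0, 0, 0, 0.9], [0, 0, -0.05, 0, 0, 0, 0.9], [0, 0, -1, 0, 0, 0, 0.9], [0, 0, -3.5, 0, 0, 0, 0.9], [0, 0, -6.5, 0, 0, 0, 0.9], [0, 0, -9.5, 0, 0, 0, 0.6], [0, 0, -12.5, 0, 0, 0, 0.5]]
  ]
}}

```text
t: 19.4
eef_pos: [602.6, -93.8, 166.0]
tool_rot: [2.395, 2.033, 0.0]
contact_force: [0.2, 0.3, -1.5]
opening: 75.0
```

```bash
python3 - <<'E'
from fit import *
now()
s=status.get_state()['eef_pos']
go((s[0],s[1],s[2],-.163),(512.9,270.6,150,-1.398))
E
```

```text
now [602.6 -93.8 166. ] -0.163 tilt 0.0004 F [ 0.2  0.3 -1.5] open 75.0 t 19.4
[ 34.502 -14.765   1.599   1.235]
```

>>> {"fn": "arm_command", "kwargs": {
  "rows": [
    [[4.3, -1.8, 0, 0, 0, 0.14, 0.45], [8.6, -3.7, 0, 0, 0, 0.28, 0.45], [12.9, -5.5, 0, 0, 0, 0.42, 0.45], [17.2, -7.4, 0, 0, 0, 0.56, 0.45], [21.5, -9.2, 0, 0, 0, 0.7, 0.45], [25.8, -11, 0, 0, 0, 0.84, 0.45], [30.2, -12.9, 0, 0, 0, 0.98, 0.45], [34.5, -14.8, 1.6, 0, 0, 1.12, 0.45]]
  ]
}}

```text
t: 20.2
eef_pos: [513.9, 269.0, 151.5]
tool_rot: [-3.108, -0.452, -0.006]
contact_force: [1.1, 0.4, -0.7]
opening: 43.0
```

```bash
python3 - <<'E'
from fit import *
now()
for c in('top','side'):
    im=save(c,c+'7.png')
    m=pick(c,'cup_center',[602,-93,42])
    if m is not None: print(c,m.sum(),fit(M['cup'],[602,-93,-1.73],{c:m},12))
for l,z in(('spoon_center',6),('spoon_bowl',6),('spoon_tail',6)):
    for r in place_of('side',l)[:3]: print(l,round(r['p'],2),np.round(r['centre'],1),np.round(at('side',r['centre'],z)[:2]))
s=status.get_state()['eef_pos'];go((s[0],s[1],s[2],-1.283),(513,270.6,0,-1.398))
E
```

```text
now [513.9 269.  151.5] -1.282 tilt 0.004 F [ 1.1  0.4 -0.7] open 43.0 t 20.2
top 422 (array([598.54719975, -92.00831078,  -1.65590031]), np.float64(0.11593350007356185))
side 656 (array([603.95920195, -94.29343894,  -1.71286214]), np.float64(0.09600813158381072))
spoon_center 0.43 [283.7 199. ] [513. 272.]
spoon_bowl 0.73 [299.7 195.1] [568. 278.]
spoon_bowl 0.66 [284.2 199.2] [514. 271.]
spoon_bowl 0.22 [336.7 239.7] [623.  40.]
spoon_tail 0.64 [332.6 226.8] [627.  97.]
spoon_tail 0.52 [265.4 204.4] [450. 262.]
spoon_tail 0.26 [345.3 260.4] [622. -48.]
[ 1.1000e-02 -4.9900e-01  1.5001e+01  1.1500e-01]
```

>>> {"fn": "arm_command", "kwargs": {
  "rows": [
    [[0, -0.05, 3, 0, 0, 0.115, 0.45], [0, -0.05, 6.5, 0, 0, 0.115, 0.45], [0, -0.05, 10, 0, 0, 0.115, 0.45], [0, -0.05, 12.5, 0, 0, 0.115, 0.45], [0, -0.05, 14, 0, 0, 0.115, 0.45], [0, -0.05, 14.5, 0, 0, 0.115, 0.45], [0, -0.05, 14.7, 0, 0, 0.115, 0.45], [0, -0.05, 14.7, 0, 0, 0.115, 0.45]]
  ],
  "newtons": 12
}}

```text
t: 21.35
eef_pos: [514.2, 266.9, 3.2]
tool_rot: [-3.129, -0.281, -0.002]
contact_force: [-0.4, 0.8, 0.7]
opening: 42.5
```

```bash
python3 -c "
from h import *
now()"
```

```text
now [514.2 266.9   3.2] -1.392 tilt 0.0011 F [-0.4  0.8  0.7] open 42.5 t 21.35
```

>>> {"fn": "arm_command", "kwargs": {
  "rows": [
    [[0, -0.2, 0, 0, 0, 0, 0.45], [0, -0.35, 0, 0, 0, 0, 0.45], [0, -0.35, 0, 0, 0, 0, 0.2], [0, -0.35, 0, 0, 0, 0, 0], [0, -0.35, 0, 0, 0, 0, 0], [0, -0.35, 0, 0, 0, 0, 0], [0, -0.35, 0, 0, 0, 0, 0], [0, -0.35, 0, 0, 0, 0, 0]]
  ]
}}

```text
t: 22.15
eef_pos: [513.0, 270.6, 2.4]
tool_rot: [-3.129, -0.281, 0.0]
contact_force: [-1.0, -0.3, 0.7]
opening: 10.3
```

>>> {"fn": "arm_command", "kwargs": {
  "rows": [
    [[0, 0, 0, 0, 0, 0, 0], [0, 0, 0, 0, 0, 0, 0], [0, 0, -0.3, 0, 0, 0, 0], [0, 0, -1, 0, 0, 0, 0], [0, 0, -2.5, 0, 0, 0, 0], [0, 0, -4.5, 0, 0, 0, 0], [0, 0, -6.5, 0, 0, 0, 0], [0, 0, -8, 0, 0, 0, 0]]
  ]
}}

```text
t: 22.95
eef_pos: [513.2, 270.8, 84.2]
tool_rot: [-3.129, -0.281, -0.002]
contact_force: [0.6, 0.5, 0.6]
opening: 10.6
```

```bash
python3 - <<'E'
from fit import *
now()
s=status.get_state()['eef_pos']
im=save('side','s8.png')
z=float(s[2])-3.2
m=pick('side','spoon_center',[s[0],s[1],z+5])
if m is not None: print(m.sum(),fit(M['spoon'],[s[0],s[1],.17],{'side':m},z))
im=save('top','t8.png')
m=pick('top','spoon_center',[s[0],s[1],z+5])
if m is not None: print(m.sum(),fit(M['spoon'],[s[0],s[1],.17],{'top':m},z))
u=pix('side',[s[0],s[1],z])[0].astype(int)
sd=cv2.imread('pics/s8.png');cv2.imwrite('pics/c8.png',cv2.resize(sd[u[1]-30:u[1]+30,u[0]-40:u[0]+40],(640,480),interpolation=cv2.INTER_CUBIC))
f=lambda P:(pix('side',P)-[u[0]-40,u[1]-30]+.5)*8
c,si=np.cos(.175),np.sin(.175)
print(f([[s[0]+k*c,s[1]+k*si,z+6] for k in(64,0,-65)]))
E
```

```text
now [513.2 270.8  84.2] -1.391 tilt 0.0014 F [0.6 0.5 0.6] open 10.6 t 22.95
[[475.108063   193.54298974]
 [325.60385063 235.78422218]
 [169.72647372 280.00462713]]
```

View pics/c8.png

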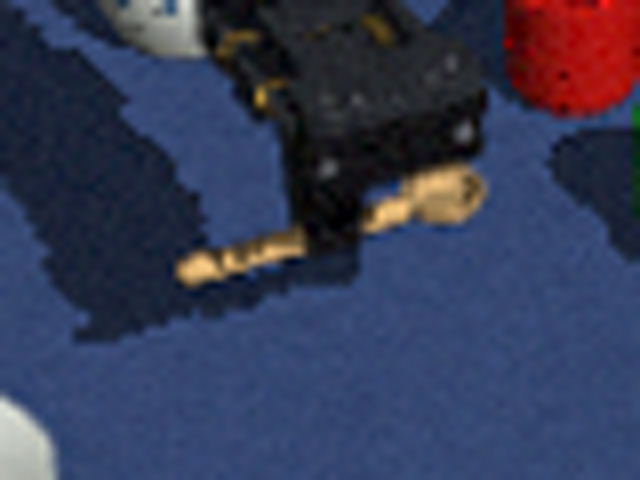

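```bash
python3 -c "
from h import *
go((513.2,270.8,84.2,-1.391),(513.6,-17,84.2,-.155))"
```

```text
[-5.107 28.323 -0.    -1.236]
```

>>> {"fn": "arm_command", "kwargs": {
  "rows": [
    [[-0.3, 1.6, 0, 0, 0, -0.06, 0], [-0.8, 4.5, 0, 0, 0, -0.17, 0], [-1.5, 8.1, 0, 0, 0, -0.3, 0], [-2.1, 11.9, 0, 0, 0, -0.43, 0], [-2.8, 15.7, 0, 0, 0, -0.56, 0], [-3.5, 19.5, 0, 0, 0, -0.69, 0], [-4.2, 23.2, 0, 0, 0, -0.82, 0], [-4.8, 26.5, 0, 0, 0, -0.95, 0]]
  ]
}}

```text
t: 23.95
eef_pos: [512.4, -0.3, 81.5]
tool_rot: [-2.649, -1.687, 0.002]
contact_force: [0.8, -0.8, -0.3]
opening: 10.8
```

```bash
python3 -c "
from h import *
now();s=status.get_state()['eef_pos']
go((s[0],s[1],s[2],-.441),(513.6,-17,30,-.155))"
```

```text
now [ 5.124e+02 -3.000e-01  8.150e+01] -0.436 tilt 0.0015 F [ 0.8 -0.8 -0.3] open 10.8 t 23.95
[-1.456  0.82   5.154 -0.286]
```

>>> {"fn": "arm_command", "kwargs": {
  "rows": [
    [[-0.6, 0.3, 0.3, 0, 0, -0.12, 0], [-1.1, 0.6, 1, 0, 0, -0.22, 0], [-1.45, 0.8, 2, 0, 0, -0.286, 0], [-1.45, 0.8, 3, 0, 0, -0.286, 0], [-1.45, 0.8, 4, 0, 0, -0.286, 0], [-1.45, 0.8, 4.7, 0, 0, -0.286, 0], [-1.45, 0.8, 5.1, 0, 0, -0.286, 0], [-1.45, 0.8, 5.2, 0, 0, -0.286, 0]]
  ]
}}

```text
t: 24.75
eef_pos: [513.9, -14.9, 29.9]
tool_rot: [-2.387, -2.042, 0.001]
contact_force: [-0.6, -1.0, 0.2]
opening: 10.9
```

```bash
python3 - <<'E'
from fit import *
now()
s=status.get_state()['eef_pos']
im=save('side','s9.png');z=float(s[2])-2.4
u=pix('side',[513,-17,12])[0].astype(int)
cv2.imwrite('pics/c9.png',cv2.resize(im[u[1]-35:u[1]+35,u[0]-45:u[0]+45,::-1],(720,560),interpolation=cv2.INTER_CUBIC))
f=lambda P:(pix('side',P)-[u[0]-45,u[1]-35]+.5)*8
d=np.array([.163,.987,0])
print('mark',f([np.array([513.1,-15.2,12])+k*d for k in(64,-65)]),'spoon',f([np.array([s[0],s[1],z+6])+(k+2)*d for k in(64,-65)]))
E
```

```text
now [513.9 -14.9  29.9] -0.156 tilt 0.0007 F [-0.6 -1.   0.2] open 10.9 t 24.75
mark [[356.6369297  154.68032855]
 [385.50070545 418.73488603]] spoon [[355.91700828 106.59622515]
 [385.01721801 369.75595234]]
```

View pics/c9.png

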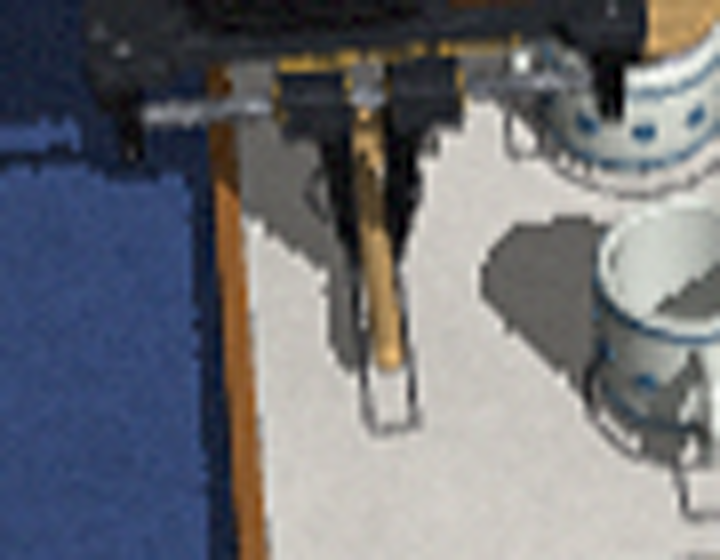

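>>> {"fn": "arm_command", "kwargs": {
  "rows": [
    [[-0.2, 0.1, 0.1, 0, 0, 0, 0], [-0.38, 0.2, 0.4, 0, 0, 0, 0], [-0.38, 0.2, 0.8, 0, 0, 0, 0], [-0.38, 0.2, 1.1, 0, 0, 0, 0], [-0.38, 0.2, 1.3, 0, 0, 0, 0], [-0.38, 0.2, 1.4, 0, 0, 0, 0], [-0.38, 0.2, 1.45, 0, 0, 0, 0], [-0.38, 0.2, 1.5, 0, 0, 0, 0]]
  ]
}}

```text
t: 25.6
eef_pos: [515.5, -19.2, 15.4]
tool_rot: [2.387, 2.042, 0.0]
contact_force: [0.7, -0.4, -0.5]
opening: 10.5
```

Lower 0.8 mm more, release to a partial opening because of the rim, then rise.

>>> {"fn": "arm_command", "kwargs": {
  "rows": [
    [[0, 0, 0.04, 0, 0, 0, 0], [0, 0, 0.08, 0, 0, 0, 0], [0, 0, 0.08, 0, 0, 0, 0], [0, 0, 0.08, 0, 0, 0, 0.25], [0, 0, 0.08, 0, 0, 0, 0.35], [0, 0, 0.08, 0, 0, 0, 0.35], [0, 0, -0.5, 0, 0, 0, 0.35], [0, 0, -2, 0, 0, 0, 0.35]]
  ]
}}

```text
t: 26.4
eef_pos: [515.0, -19.2, 35.2]
tool_rot: [-2.386, -2.041, 0.002]
contact_force: [0.2, 0.7, 0.0]
opening: 33.3
```

>>> {"fn": "arm_command", "kwargs": {
  "rows": [
    [[0, 0, -2, 0, 0, 0, 0.35], [0, 0, -5, 0, 0, 0, 0.35], [0, 0, -9, 0, 0, 0, 0.35], [0, 0, -13, 0, 0, 0, 0.35], [3, 0, -16, 0, 0, 0, 0.35], [7, 0, -18, 0, 0, 0, 0.35], [11, 0, -19, 0, 0, 0, 0.35], [15, 0, -19, 0, 0, 0, 0.35]]
  ]
}}

```text
t: 27.2
eef_pos: [539.1, 130.4, 227.8]
tool_rot: [2.386, 2.041, 0.005]
contact_force: [1.9, -0.7, -0.9]
opening: 33.1
```

>>> {"fn": "arm_command", "kwargs": {
  "rows": [
    [[4, 0, 0, 0, 0, 0, 0.35], [8, 0, 0, 0, 0, 0, 0.35], [12, 0, 0, 0, 0, 0, 0.35], [16, 0, 0, 0, 0, 0, 0.35], [20, 0, 0, 0, 0, 0, 0.35], [24, 0, 0, 0, 0, 0, 0.35], [27, 0, 0, 0, 0, 0, 0.35], [28, 0, 0, 0, 0, 0, 0.35]]
  ]
}}

```text
t: 28.0
eef_pos: [581.5, 408.1, 225.3]
tool_rot: [-2.385, -2.045, 0.0]
contact_force: [0.0, 0.7, 0.8]
opening: 33.6
```

```bash
python3 - <<'E'
from fit import *
np.set_printoptions(precision=2,suppress=True)
now()
G={}
for c in('top','side'):
    g=G[c]=save(c,c+'10.png')
    for n,l,p0 in(('cup','cup_center',[602,-93,-1.73]),('jar','jar_center',[623,37,-.16]),('spoon','spoon_center',[513,-15,1.4])):
        m=pick(c,l,p0[:2]+[12+(5 if n=='spoon' else 30)])
        if m is not None: print(c,n,m.sum(),*fit(M[n],p0,{c:m},12))
a=G['top'][205:295,260:375];b=G['side'][210:310,280:380]
cv2.imwrite('pics/c10.png',cv2.hconcat([cv2.resize(a,(430,336),interpolation=cv2.INTER_CUBIC),cv2.resize(b,(336,336),interpolation=cv2.INTER_CUBIC)])[:,:,::-1])
E
```

```text
now [581.5 408.1 225.3] -0.153 tilt 0.0003 F [0.  0.7 0.8] open 33.6 t 28.0
top jar 408 [621.04  36.37  -0.17] 0.12385883635372663
top spoon 229 [514.2  -15.54   1.41] 0.11099337748344373
side cup 640 [604.13 -95.22  -1.72] 0.09087495306045812
side jar 675 [623.7   37.11   0.19] 0.08315770987003868
side spoon 209 [516.77 -15.88   1.42] 0.11701828410689175
```

View pics/c10.png

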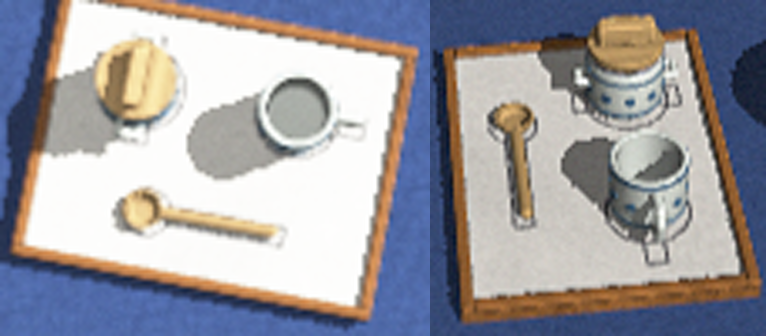

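The last picture shows the jar at (140,80), bar in line with its ears, the cup at (297,110) with its handle on the drawn one, and the spoon at (200,215), each inside its outline. The robot is clear.

```bash
python3 -c "
from bench import robot
print(robot.sign_off())"
```

```text
the job is handed in; nothing more can be done
None
```

The coffee set is laid out on the tray and the job is handed in at about 28 s of the 72 s allowed. I twisted the jar's lid clockwise to its stop while the jar still stood in its starting place. Then I moved the jar by its bar, the cup by its sides and the spoon by its handle.

What the last checks showed:

| Piece | Position against its mark | Turn |
|---|---|---|
| Jar | 1–3 mm off | the top camera gives 0.01 rad from the drawn line |
| Cup | 2–3 mm off | handle within 0.02 rad of the drawn direction |
| Spoon | 1–2 mm off | within 0.02 rad |

- **Pieces at rest:** all stood or lay on the card, and the gripper was clear with no force on it. I did not move any of the other wares on purpose, but I made no separate before-and-after check of them.
- **Lid:** I judged it locked from three signs, since its angle could not be read directly. The tool met the stop, the jar turned along by about 0.09 rad, and the bar is in line with the ears in the pictures.
- **Disagreements:**
  - The two cameras differ by 2–5 mm in x, so each piece was compared with its mark in the same camera.
  - The side camera's fit of the jar gave a turn 0.35 rad off the drawn line, more than the 0.3 rad allowed. I did not trust it, because the fit from that angle is weak, and the top-camera fit and both pictures show the ears on the drawn line.
  - In the last look the network did not find the cup in the top camera. Its final numbers come from the side camera only; an earlier top-camera fit put it within about 3 mm.

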